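# Load caliper pistons into the shaker tray and start it

## Robot

A 7-joint arm with a two-finger parallel gripper is mounted at the origin on the work surface. World frame = base frame: x ahead of the robot, y to its left, z up, the work surface at z = 0. Lengths are in m, angles in rad, forces in N, time in s.
With the tool pointing down it reaches from about 0.425 to 0.875 m from the base axis. Payload 9.9 kg.
Tool frame: the origin (TCP) lies on the centre line of the jaws, within the pads' length; the fingertips stand 11 mm ahead of it and the grasp point (between the pads) lies 8 mm behind it; z points along the fingers, y is the direction in which the jaws open and shut (so a half turn about z gives the same grasp; the last joint's range is limited). The gripper opens to 85 mm and grips with 20 to 120 N. Pads are 22 mm wide; open, the fingers measure 114 mm over their backs; the gripper's body (76 mm by 85 mm) begins 54 mm behind the grasp point. The pads swing forward as they close: fully open they stand 13 mm farther back than shut.
Start: joints at [1.097, 0.576, 0.025, 1.437, -0.015, 1.129, -0.057], TCP at [0.257, -0.624, 0.242] pointing down, gripper open.
Joint ranges: [-2.76, 2.76], [-0.34, 2.15], [-1.52, 1.57], [0.19, 2.46], [-1.09, 4.23], [0.17, 1.99], [-2.82, 2.82]. Speed limits (rad/s): [2.22, 2.22, 3.01, 3.01, 3.14, 3.14, 3.14].

## Interface

Orientations are given as a 3x3 rotation matrix whose columns are the frame's x, y, z axes.
In Python, from workcell import manip, viewer gives the robot as it stands. The module is installed in compiled form; this text tells all that it offers.
- The arm moves only by the shell command python3 -m handwheel 'ROWS' [OPENING] [FORCE]. ROWS is JSON, a list of rows, each a list of 4 numbers: the shift along the tool's x, y, z in mm, then the turn about the tool's z in rad. In form: [[x, y, z, turn], ...]. A call has 1 to 5 rows; each row shifts and turns the commanded pose from where the row before left it, along the tool's axes as they then stand; what a row does not reach is not made up. A row lasts 1/10 s, in which the tool goes at most 50 mm and 8.59 degrees, less where a joint would pass 70% of its speed; a pose out of reach is approached as far as the arm can. A call is refused whole if a number of a shift passes 50 or a number of a turn 0.15, either way. A call with a gripper value outside its range is refused whole. OPENING is the finger opening in mm, from 0 to 85.4, set as the call begins (- or left out, the last holds). The fingers move at their own pace and stop on an object; FORCE is the grip in N (left out, the last holds). Time passes only in rows, so rows that do not move let the fingers close. It gives the time, the measured TCP pose, the force and the opening at its end, in the units of the state.
- manip.get_state(): the state, without advancing time (a new reading comes with each control period).
- viewer.capture(name): name is "side" or "top"; returns a dict with "image" (384x512x3 uint8, red, green, blue), "depth" (384x512 float32, m along the optical axis (not along the pixel's ray), 0 where there is no reading), "fx", "fy", "cx", "cy" (pixels), "extrinsics" (4x4, takes a point from camera to world coordinates). Camera axes: x right, y up, looking along -z (the intrinsics and any distortion apply to the point x, -y, -z); pixel columns grow to the right and rows downward; lengths in m; the calibration is good to about 2 mm. A picture is of the moment at which its call begins.
- manip.hand_in(): hands the job in, once; it reports no verdict.
The state is a dict: "time_s": time; "joint_pos": joint angles; "joint_velocities": joint speeds; "tau": joint torques, N m; "ee_pos": TCP position; "orientation": TCP orientation; "wrist_force": force on the tool from outside, world axes, zero at the start; "torque": the same for the moment, N m; "width": finger opening in m.
Only numpy, scipy, OpenCV 4.12 (cv2) and the standard library are available. Lean on these libraries where they do the work, as an engineer would, in place of code of your own. Each camera call takes 0.05 s, during which the arm holds its last target. There are 200 camera calls.

## Task

Swing the flat keeper bar of the shaker tray fully open, take every caliper piston off the railed shelf, lifting each one up over the front rail and then drawing it out, and stand it upright in a bay of its own in the shaker tray. When all of them are in, swing the keeper bar back over them until it is fully home in its catch, and only then turn the speed knob clockwise until its pointer stands at the long mark on the scale. Leave the other things on the bench where they lie.

Things in the scene. Friction and masses are not known exactly. Their poses are not given: they have to be found in the camera images.
- shelf: fixed grey shelf unit, 390 mm long (y), 110 mm deep (x), cartons below its board, open above. Origin on the bench, 50 mm behind its front edge, x axis pointing away from the robot. The board the pistons stand on is at z = 95 mm; end panels (y = +-190 mm) reach z = 127 mm, the back panel (inner face x = 55 mm) z = 148 mm. Pistons stand in a row along y, about 95 mm apart, at x = -12 to 20 mm.
- rail (a point): middle of the shelf's front retaining rail, a round steel bar 12 mm thick along the shelf's y, at shelf x = -46 mm; this point is on its top, z = 127 mm, 32 mm above the board
- tray: fixed shaker: grey base 200 mm square carrying a steel wash tray of 2 x 2 square bays. Origin on the bench under the tray centre. Bay centres at x, y = +-38.5 mm, each bay 73 mm square inside; bay floor at z = 55 mm, wall and divider tops at z = 85 mm. Keeper hinge post (24 mm thick) at y = +105 mm; catch post at y = -115 mm, 34 mm wide in x, top z = 130 mm.
- keeper (a joint): flat keeper bar, angle in rad about the vertical hinge post: 0 is shut against its stop (along tray -y, over the middle of the tray and the pistons' inner edges), growing as it opens towards the robot; at q it points along (-sin q, -cos q) in the tray frame. Starts at 0.2 to 1.0, open stop 2.1, stays where left (0.06 N m). A sprung ball resists below 0.08, about 7 N at its knob; past it (under 0.04) it holds the bar at about 0.
- keeper_hinge (a point): point on the keeper hinge axis at mid thickness of the bar (z = 131 mm). The bar is steel, level, 50 mm wide, 195 mm long from the axis, 6 mm thick, underside at z = 128 mm
- keeper_knob (a point): middle of the keeper's round upright knob, 18 mm in diameter, 24 mm high, standing on top of the bar (z = 134 to 158 mm) on its centre line, 120 mm from the hinge axis
- control: fixed speed control box, 130 x 120 mm, top at z = 68 mm. Origin on the bench under its centre, which is also the knob's axis. White scale of 11 ticks on its top round the knob, 0.47 rad apart; the seventh (at 2.82 rad clockwise from the first) is three times as long as the others.
- dial (a joint): speed knob, rad turned clockwise from above from the first tick; range 0 to 4.7, starts at 0 to 0.4; the long mark is at 2.82. Friction 0.04 N m, stays where left. Grey skirt 50 mm in diameter, 8 mm high, carrying an upright bar grip 44 mm long, 13 mm thick, from z = 76 to 106 mm; a white line on one half of the bar is the pointer.
- dial_grip (a point): on the knob's axis, at mid-upper height of the bar grip (z = 94 mm). Its x axis runs along the bar towards the pointer end.
- dial_pointer (a point): the pointer end of the knob's bar grip, 22 mm from the axis, z = 94 mm
- long_mark (a point): outer end of the long mark on the scale, 50 mm from the knob's axis, z = 68 mm
- piston1: caliper piston: plain steel cylinder 46 mm in diameter and 64 mm tall, about 0.2 kg, with a narrow groove 52 to 56 mm up (outside it the wall is straight). Origin at the centre of its underside, z axis up along its length. It starts upright on the shelf; two to four of the four pistons are present, the others are None.
- piston2: caliper piston: plain steel cylinder 46 mm in diameter and 64 mm tall, about 0.2 kg, with a narrow groove 52 to 56 mm up (outside it the wall is straight). Origin at the centre of its underside, z axis up along its length. It starts upright on the shelf; two to four of the four pistons are present, the others are None.
- piston3: caliper piston: plain steel cylinder 46 mm in diameter and 64 mm tall, about 0.2 kg, with a narrow groove 52 to 56 mm up (outside it the wall is straight). Origin at the centre of its underside, z axis up along its length. It starts upright on the shelf; two to four of the four pistons are present, the others are None.
- piston4: caliper piston: plain steel cylinder 46 mm in diameter and 64 mm tall, about 0.2 kg, with a narrow groove 52 to 56 mm up (outside it the wall is straight). Origin at the centre of its underside, z axis up along its length. It starts upright on the shelf; two to four of the four pistons are present, the others are None.
- caliper: bystander: bare aluminium caliper half, about 60 x 150 x 48 mm, lying on the bench; origin under its centre
- gauge: bystander: yellow plastic piston gauge, flat, 120 mm long, 6 mm thick; origin under its beam
- pin1: bystander: steel guide pin with a square head, 70 mm long, lying; origin under its middle
- pin2: bystander: the second guide pin, the same
- boot: bystander: black rubber pin boot, 26 mm in diameter and height, standing
- brush: bystander: brush lying on the bench
- tin: bystander: grease tin, 64 mm in diameter, 55 mm high, standing

How it is judged:
On the way, in this order (a step that is already met when the one before it is completed fails the run):
1. the keeper bar is swung open, clear of the tray (value of joint keeper above 1.4 rad), for 0.1 s.
2. every piston that is present stands upright in the tray, released (x of piston1 in the frame of tray between -0.072 and 0.072 m and y of piston1 in the frame of tray between -0.072 and 0.072 m and z of piston1 in the frame of tray between 0.05 and 0.062 m and angle between each of piston1, piston2, piston3, piston4's own z axis and vertical below 0.12 rad and x of piston2 in the frame of tray between -0.072 and 0.072 m and y of piston2 in the frame of tray between -0.072 and 0.072 m and z of piston2 in the frame of tray between 0.05 and 0.062 m and x of piston3 in the frame of tray between -0.072 and 0.072 m and y of piston3 in the frame of tray between -0.072 and 0.072 m and z of piston3 in the frame of tray between 0.05 and 0.062 m and x of piston4 in the frame of tray between -0.072 and 0.072 m and y of piston4 in the frame of tray between -0.072 and 0.072 m and z of piston4 in the frame of tray between 0.05 and 0.062 m and contact force between each of piston1, piston2, piston3, piston4 and the fingers below 0.1 N), for 0.3 s.
3. the keeper bar is shut past its detent over the pistons (x of piston1 in the frame of tray between -0.072 and 0.072 m and y of piston1 in the frame of tray between -0.072 and 0.072 m and z of piston1 in the frame of tray between 0.05 and 0.062 m and angle between each of piston1, piston2, piston3, piston4's own z axis and vertical below 0.12 rad and x of piston2 in the frame of tray between -0.072 and 0.072 m and y of piston2 in the frame of tray between -0.072 and 0.072 m and z of piston2 in the frame of tray between 0.05 and 0.062 m and x of piston3 in the frame of tray between -0.072 and 0.072 m and y of piston3 in the frame of tray between -0.072 and 0.072 m and z of piston3 in the frame of tray between 0.05 and 0.062 m and x of piston4 in the frame of tray between -0.072 and 0.072 m and y of piston4 in the frame of tray between -0.072 and 0.072 m and z of piston4 in the frame of tray between 0.05 and 0.062 m and value of joint keeper below 0.03 rad), for 0.2 s.
4. the knob's pointer is at the long mark (value of joint keeper below 0.03 rad and value of joint dial between 2.68 and 2.96 rad), for 0.2 s.
At the end, for the whole second after the job is handed in: Every piston present stands upright (within 0.12 rad) on the floor of a tray bay, at rest; the keeper bar is shut in its detent (under 0.03 rad); the knob's pointer is at the long mark (2.68 to 2.96 rad), still (all of step 4 and x of piston1 in the frame of tray between -0.072 and 0.072 m and y of piston1 in the frame of tray between -0.072 and 0.072 m and z of piston1 in the frame of tray between 0.05 and 0.062 m and angle between each of piston1, piston2, piston3, piston4's own z axis and vertical below 0.12 rad and x of piston2 in the frame of tray between -0.072 and 0.072 m and y of piston2 in the frame of tray between -0.072 and 0.072 m and z of piston2 in the frame of tray between 0.05 and 0.062 m and x of piston3 in the frame of tray between -0.072 and 0.072 m and y of piston3 in the frame of tray between -0.072 and 0.072 m and z of piston3 in the frame of tray between 0.05 and 0.062 m and x of piston4 in the frame of tray between -0.072 and 0.072 m and y of piston4 in the frame of tray between -0.072 and 0.072 m and z of piston4 in the frame of tray between 0.05 and 0.062 m and linear speed of each of piston1, piston2, piston3, piston4 below 0.02 m/s and velocity of joint dial between -0.05 and 0.05 rad/s); the robot touches nothing.
It fails at once if the speed knob is turned up before the keeper bar is shut (value of joint dial above 0.9 rad and value of joint keeper above 0.15 rad).
It fails at once if a bystander is moved more than 30 mm (distance of any of caliper, gauge, pin1, pin2, boot, brush, tin from where it was at the start of the episode above 0.03 m).
Of piston1, piston2, piston3, piston4 only 2 to 4 are there at a start; the rules pass over those that are not, and their reading is None.
At some moment in a run one of piston1, piston2, piston3, piston4 may be knocked a few centimetres aside while the robot is not near it.
It also fails if it takes over 210 s, if anything falls off the work surface, if the arm or the gripper's body presses on something with over 40 N, if the wrist force passes 120 N, or if a joint passes its speed limit or range.

## Working session

There is one attempt and no reset: what is moved stays moved. The work goes in short steps, Python scripts to look and compute and a shell command to move; the robot and the scene stay as the last step left them, time stands still between calls to the robot, and variables do not carry over. Pictures are saved under pics/ and viewed, about 12 in all and at most 16, crops included, and the job is handed in when it is done.

```bash
mkdir -p pics
cat > h.py <<'E'
import numpy as np, cv2
from workcell import manip, viewer
def shot(cam,name=None):
    c=viewer.capture(cam)
    np.savez('%s.npz'%cam,**c)
    if name: cv2.imwrite('pics/%s.png'%name,c['image'][:,:,::-1])
    return c
def load(cam): return np.load('%s.npz'%cam)
def cloud(c):
    h,w=c['depth'].shape; u,v=np.meshgrid(np.arange(w),np.arange(h)); d=c['depth']
    P=np.stack([(u-c['cx'])/c['fx']*d,-(v-c['cy'])/c['fy']*d,-d,np.ones_like(d)],-1)
    W=(P@c['extrinsics'].T)[...,:3]; W[d==0]=np.nan; return W
def ray(c,u,v,z):
    E=c['extrinsics'];d=E[:3,:3]@np.array([(u-c['cx'])/c['fx'],-(v-c['cy'])/c['fy'],-1.]);o=E[:3,3]
    return o+d*(z-o[2])/d[2]
def state():
    s=manip.get_state();np.set_printoptions(precision=4,suppress=True)
    print(s['time_s'],np.array(s['ee_pos']),np.array(s['orientation']).ravel(),s['width'],np.array(s['wrist_force']));return s
E
python3 - <<'E'
from h import *
state()
for n in('top','side'):
    c=shot(n,n+'0'); print(n,c['fx'],c['cx'],c['cy'],c['extrinsics'])
a=cv2.imread('pics/top0.png');cv2.imwrite('pics/top0b.png',cv2.resize(a,(800,600),interpolation=cv2.INTER_CUBIC))
a=cv2.imread('pics/side0.png');cv2.imwrite('pics/side0b.png',cv2.resize(a,(800,600),interpolation=cv2.INTER_CUBIC))
E
```

```text
0.0 [ 0.2564 -0.6239  0.2414] [ 0.925   0.3801 -0.0007  0.3801 -0.925   0.0015 -0.0001 -0.0017 -1.    ] 0.08517577121211652 [ 0.2689 -0.0953 -0.0726]
top 360.13117996284893 253.66612162764523 187.4481081498139 [[-0.0068  0.9917 -0.1287  0.3813]
 [-0.9999 -0.0082 -0.0101 -0.0486]
 [-0.011   0.1286  0.9916  1.0744]
 [ 0.      0.      0.      1.    ]]
side 389.31409481681146 259.90887539860995 187.66720340994272 [[-0.8984  0.2682 -0.3477  0.0702]
 [-0.4388 -0.5202  0.7327  0.8125]
 [ 0.0156  0.8108  0.5851  0.8124]
 [ 0.      0.      0.      1.    ]]
```

View pics/top0b.png

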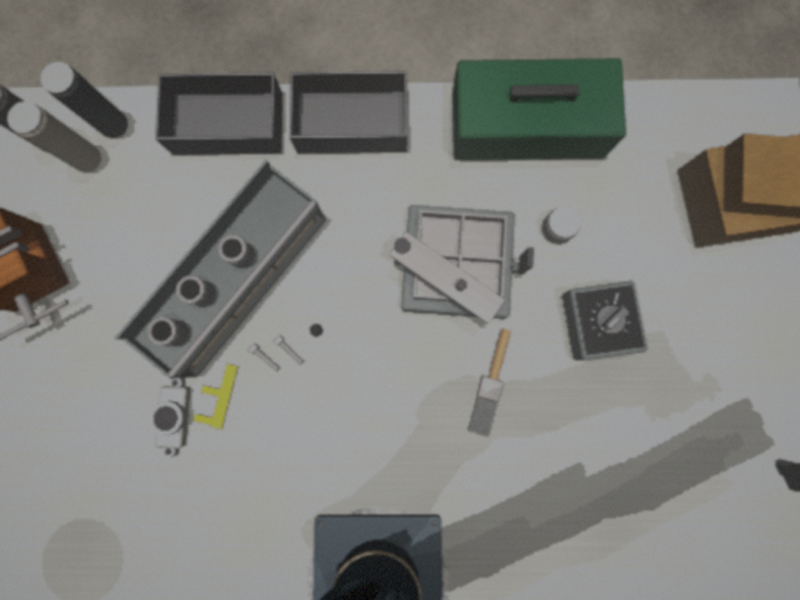

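View pics/side0b.png

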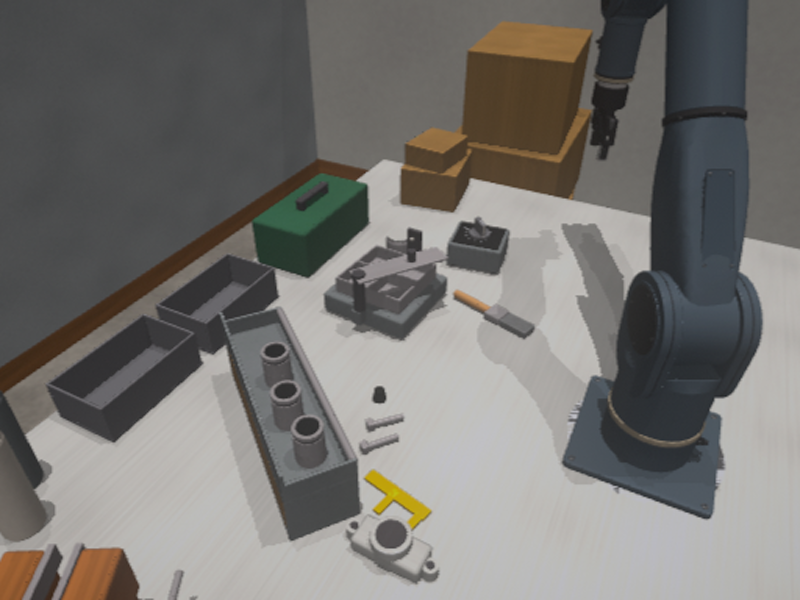

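The top view shows three pistons at (235,250), (193,290) and (165,330), the keeper hinge at (404,245), its knob at (461,285), and the control at (606,318). The bystanders are the caliper (170,418), gauge, two pins, boot (316,330), brush (490,385) and tin (562,225).

Run:
```python
from h import *
np.set_printoptions(precision=4,suppress=True)
for n in('top','side'):
    c=load(n);W=cloud(c);z=W[...,2]
    def comps(lo,hi,xr,yr,mn=20):
        m=((z>lo)&(z<hi)&(W[...,0]>xr[0])&(W[...,0]<xr[1])&(W[...,1]>yr[0])&(W[...,1]<yr[1])).astype(np.uint8)
        k,l,s,ce=cv2.connectedComponentsWithStats(m)
        for i in range(1,k):
            if s[i,4]>=mn: yield W[l==i],ce[i]
    print(n)
    for P,ce in comps(.150,.170,(.2,.9),(0,.6)):
        cc,r=cv2.minEnclosingCircle(P[:,:2].astype(np.float32)*1000); print('piston?',ce*1.5625,P.mean(0),len(P),np.array(cc),r)
    for nm,lo,hi,xr,yr in(('traytop',.081,.090,(.4,.9),(-.3,.1)),('base',.02,.05,(.4,.9),(-.3,.1)),('bar',.126,.139,(.4,.9),(-.3,.1)),('knob+',.145,.165,(.4,.9),(-.3,.1)),('ctl',.060,.072,(.3,.8),(-.55,-.25)),('grip',.095,.112,(.3,.8),(-.55,-.25)),('rail',.118,.134,(.2,.9),(0.05,.6)),('tin',.05,.06,(.4,.9),(-.4,-.15))):
        for P,ce in comps(lo,hi,xr,yr,8): print(nm,ce*1.5625,len(P),P.mean(0),cv2.minAreaRect(P[:,:2].astype(np.float32)*1000))
a=cv2.imread('pics/top0.png')
def crop(x0,y0,w,h,s): return cv2.resize(a[y0:y0+h,x0:x0+w],(w*s,h*s),interpolation=cv2.INTER_CUBIC)
cv2.imwrite('pics/crop1.png',crop(245,120,175,115,4))
```

```text
top
piston? [75.6356 93.6308] [0.8521 0.513  0.1597] 118 [863.6294 525.8741] 28.858009338378906
piston? [ 45.5412 130.2973] [0.7861 0.5602 0.1602] 123 [795.3459 575.8549] 29.407089233398438
piston? [231.6865 248.3616] [0.5771 0.234  0.159 ] 247 [578.3137 235.072 ] 23.157621383666992
piston? [189.8407 289.038 ] [0.5094 0.3011 0.159 ] 255 [510.1292 301.8188] 23.31696891784668
piston? [161.4365 330.549 ] [0.4413 0.3449 0.159 ] 263 [441.2252 345.884 ] 22.976608276367188
traytop [454.6875  90.625 ] 9 [ 0.8873 -0.1494  0.0858] ((887.2664184570312, -149.51625061035156), (21.32335662841797, 0.4502835273742676), 0.7849547863006592)
traytop [472.1967 143.9338] 34 [ 0.7835 -0.1793  0.0862] ((783.4683837890625, -181.25709533691406), (62.861358642578125, 7.3060736656188965), 82.71409606933594)
traytop [514.3939 143.892 ] 33 [ 0.7829 -0.2565  0.0857] ((783.0509643554688, -258.7528381347656), (3.5352301597595215, 80.6968994140625), 0.1618431955575943)
traytop [470.4716 238.3777] 324 [ 0.6075 -0.172   0.0849] ((581.3963012695312, -152.81947326660156), (157.92137145996094, 148.33804321289062), 85.214
[... 13421 characters left out ...]
-348.62237548828125), (42.61212158203125, 64.23249816894531), 26.150510787963867)
tin [471.0537 250.7612] 78 [ 0.4592 -0.36    0.0554] ((459.459228515625, -358.6307678222656), (118.27071380615234, 10.365232467651367), 8.06033706665039)
tin [376.2336 259.2928] 38 [ 0.6391 -0.2227  0.0564] ((640.1134643554688, -223.64707946777344), (47.38349914550781, 22.876811981201172), 53.07859420776367)
tin [412.5434 273.2856] 72 [ 0.5407 -0.2103  0.0555] ((544.7017211914062, -211.64492797851562), (38.40414810180664, 49.65407180786133), 86.65660095214844)
tin [429.5898 284.5117] 80 [ 0.4905 -0.192   0.0526] ((487.5560302734375, -194.57012939453125), (90.5094985961914, 22.45858383178711), 86.58785247802734)
```

View pics/crop1.png

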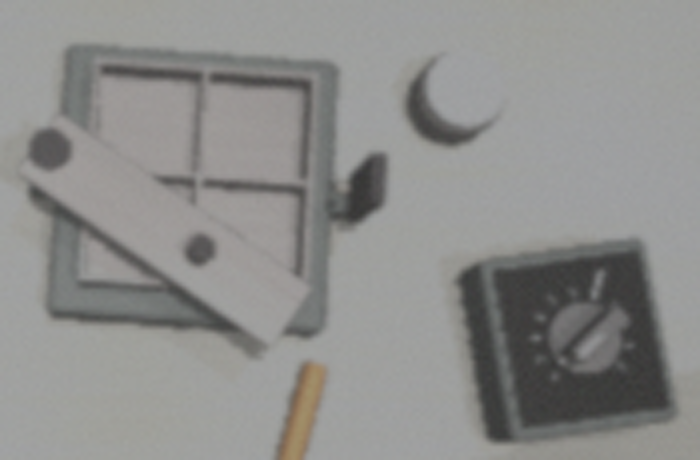

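In the crop the tray is yawed about -5°, the pointer (white half) points lower-left at about (595,345), and the long mark is at (598,285). Estimated positions: hinge ≈ (585,-48), keeper q ≈ 0.53, keeper knob ≈ (515,-145), tray centre ≈ (577,-153). The shelf x heading is about 51°. These agree with the given sizes, so I start with the keeper.

```bash
cat >> h.py <<'E'
def goal(x,y,z,hd=None):
    s=state();R=np.array(s['orientation']);p=np.array(s['ee_pos'])
    d=R.T@(np.array([x,y,z])-p)*1000; h0=np.degrees(np.arctan2(R[1,0],R[0,0]))
    t=0 if hd is None else -np.radians((hd-h0+180)%360-180)
    print('heading %.1f'%h0,'shift',d.round(1),'turn %.3f'%t,'j7 %.2f'%s['joint_pos'][6])
E
python3 - <<'E'
from h import *
c=load('top')
for nm,u,v,z in(('mark out',602,270,.068),('mark in',595,297,.068),('catch near',352,193,.130),('floorTL',103,76,.055)): print(nm,ray(c,245+u/4,120+v/4,z))
E
python3 -m handwheel '[[38,-31,0,0],[38,-31,0,0],[38,-31,0,0],[38,-31,0,0],[38,-31,0,0]]' 34 30 | tail -3
python3 -m handwheel '[[38,-31,0,0],[38,-31,0,0],[38,-31,0,0],[38,-31,0,0],[38,-31,0,0]]'|tail -3
python3 -m handwheel '[[0,0,0,-0.14],[0,0,0,-0.14],[0,0,0,-0.14],[0,0,0,-0.14]]'|tail -3
python3 -c "from h import *;goal(.5155,-.145,.150,54.5)"
```

```text
mark out [ 0.50851372 -0.43637145  0.068     ]
mark in [ 0.4895098  -0.43040329  0.068     ]
catch near [ 0.55358256 -0.25013095  0.13      ]
floorTL [ 0.6550759  -0.08884316  0.055     ]
orientation: [[0.925, 0.38, -0.0], [0.38, -0.925, 0.0], [-0.0, -0.0, -1.0]]
wrist_force: [1.3, -0.5, -0.0]
width: 0.0341
orientation: [[0.925, 0.38, -0.0], [0.38, -0.925, -0.0], [-0.0, -0.0, -1.0]]
wrist_force: [0.3, 0.2, 0.2]
width: 0.0343
orientation: [[0.577, 0.817, -0.001], [0.817, -0.577, 0.0], [-0.0, -0.001, -1.0]]
wrist_force: [-0.1, -0.2, 0.3]
width: 0.0338
1.5 [ 0.4901 -0.1929  0.242 ] [ 0.5768  0.8169 -0.0007  0.8169 -0.5768  0.0002 -0.0002 -0.0006 -1.    ] 0.03383791075509933 [-0.0792 -0.1772  0.3342]
heading 54.8 shift [53.9 -6.8 92. ] turn 0.005 j7 -0.42
```

```bash
python3 -m handwheel '[[27,-3.5,0,0],[27,-3.5,0,0],[0,0,46,0],[0,0,46,0],[0,0,0,0]]'|tail -2
python3 -c "from h import *;goal(.5155,-.145,.150,54.5);c=shot('top');c=shot('side')
cv2.imwrite('pics/s1.png',cv2.resize(c['image'][120:220,200:320,::-1],None,fx=5,fy=5,interpolation=2))"
```

```text
wrist_force: [0.5, 0.2, 0.7]
width: 0.0339
2.0 [ 0.5147 -0.1441  0.1467] [ 0.5809  0.8139 -0.0044  0.814  -0.5809  0.0019 -0.001  -0.0047 -1.    ] 0.03388890287831061 [0.5038 0.1626 0.7485]
heading 54.5 shift [-0.3  1.1 -3.3] turn -0.000 j7 -0.57
```

View pics/s1.png

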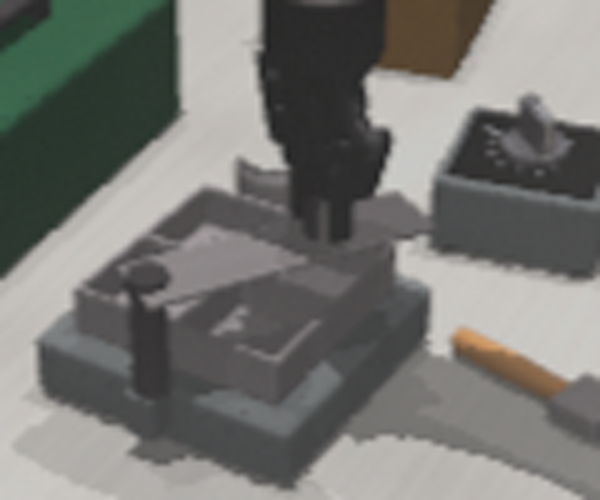

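The side view shows the fingers straddling the keeper knob at about (325,215). Now I swing it open along the arc.

```bash
python3 -m handwheel '[[0.6,-12,-2,0.1],[0.6,-12,-1,0.1],[0.6,-12,0,0.1],[0.6,-12,0,0.1],[0.6,-12,0,0.1]]'|tail -2
python3 -m handwheel '[[0.6,-12,0,0.1],[0.6,-12,0,0.1],[0.6,-12,0,0.1],[0.6,-12,0,0.1],[0.6,-12,0,0.1]]'|tail -2
python3 -m handwheel '[[0.6,-12,0,0.1],[0.6,-12,0,0.1],[0.6,-12,0,0.1],[0.6,-12,0,0.1],[0.6,-12,0,0.1]]'|tail -2
python3 -c "from h import *;goal(.487,.0216,.150);c=shot('top')
cv2.imwrite('pics/t2.png',cv2.resize(c['image'][110:290,60:320,::-1],None,fx=3,fy=3,interpolation=2))"
```

```text
wrist_force: [0.7, -0.8, 0.3]
width: 0.034
wrist_force: [-0.3, -0.3, -0.2]
width: 0.0345
wrist_force: [0.2, 0.1, 0.6]
width: 0.0339
3.6 [0.4836 0.0158 0.1543] [ 0.8501 -0.5266  0.0006 -0.5266 -0.8501  0.0007  0.0002 -0.0009 -1.    ] 0.03390223257416225 [0.2468 0.0555 0.5688]
heading -31.8 shift [-0.2 -6.8  4.4] turn 0.000 j7 -2.10
```

View pics/t2.png

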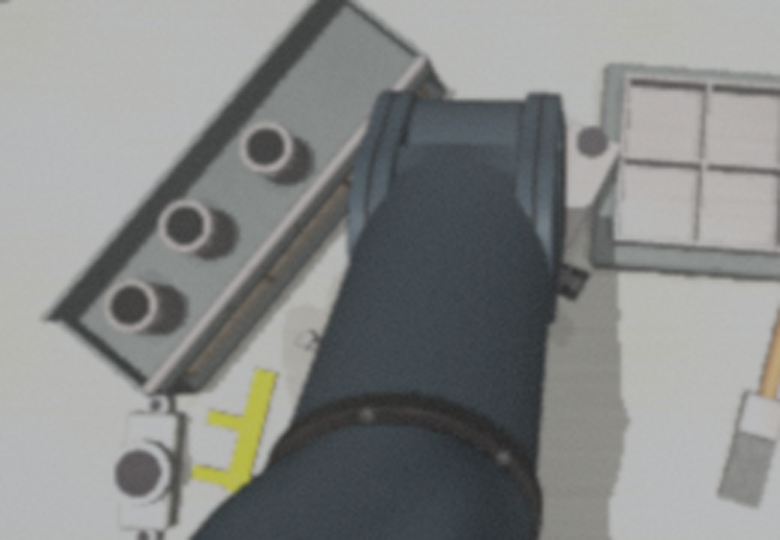

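The keeper is swung close to its stop: the bar at (580,220) points toward the robot. I press it on to the stop, lift off, and turn for the first piston.

```bash
python3 -m handwheel '[[0.5,-9,0,0.05],[0.5,-7,0,0.05],[0,-3,0,0],[0,7,0,0],[0,0,-5,0]]'|tail -2
python3 -m handwheel '[[0,0,-45,0],[0,0,-45,0],[0,0,0,-0.15],[0,0,0,-0.15],[0,0,0,-0.15]]' 70|tail -2
python3 -m handwheel '[[0,0,0,-0.15],[0,0,0,-0.15],[0,0,0,-0.15],[0,0,0,-0.15],[0,0,0,-0.15]]'|tail -2
python3 -m handwheel '[[0,0,0,-0.15],[0,0,0,-0.15],[0,0,0,0]]'|tail -2
python3 -c "from h import *;goal(.580,.2346,.137,51.3)"
```

```text
wrist_force: [-0.0, -0.8, -0.8]
width: 0.0342
wrist_force: [-0.2, 1.0, -0.7]
width: 0.0701
wrist_force: [0.3, 1.0, -0.3]
width: 0.0697
wrist_force: [-0.3, 0.9, 0.4]
width: 0.07
5.45 [0.4907 0.025  0.2491] [ 0.6579  0.7531  0.0012  0.7531 -0.6579  0.0005  0.0011  0.0006 -1.    ] 0.07004379581511887 [-0.3307  0.9179  0.4331]
heading 48.9 shift [216.5 -70.7 112.3] turn -0.043 j7 -0.88
```

```bash
python3 -m handwheel '[[43,-14,0,0],[43,-14,0,0],[43,-14,0,0],[43,-14,0,0],[43,-14,0,0]]'|tail -2
python3 -m handwheel '[[1.5,-0.7,0,-0.043],[0,0,40,0],[0,0,40,0],[0,0,0,0]]'|tail -2
python3 -c "from h import *;goal(.580,.2346,.137,51.3);c=shot('side')
cv2.imwrite('pics/s3.png',cv2.resize(c['image'][170:330,110:270,::-1],None,fx=4,fy=3.75,interpolation=2))"
```

```text
wrist_force: [1.6, 0.6, -0.1]
width: 0.0698
wrist_force: [-1.1, -0.7, -0.8]
width: 0.0703
6.35 [0.5775 0.2332 0.164 ] [ 0.6297  0.7768 -0.0076  0.7768 -0.6297 -0.0037 -0.0076 -0.0036 -1.    ] 0.07034965832548631 [-1.1463 -0.6825 -0.7611]
heading 51.0 shift [ 2.8  1.1 27. ] turn -0.006 j7 -1.20
```

View pics/s3.png

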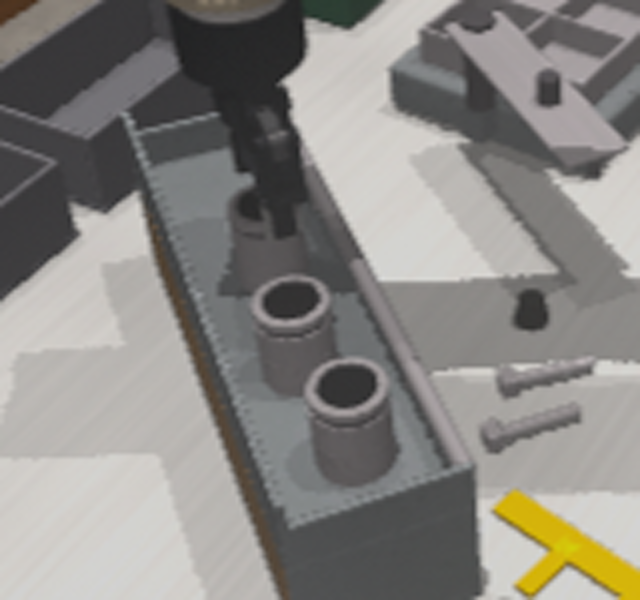

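The view shows the keeper fully open and the jaws straddling the first piston (265,215). I descend, grip, and lift.

```bash
python3 -m handwheel '[[1.5,0.5,14,0],[1.5,0.5,13,0],[0,0,0,0],[0,0,0,0]]'|tail -2
python3 -m handwheel '[[0,0,0,0],[0,0,0,0],[0,0,0,0],[0,0,0,0],[0,0,0,0]]' 30 50|tail -2
python3 -c "from h import *;goal(.580,.2346,.137,51.3)"
python3 -m handwheel '[[0,0,-30,0],[0,0,-40,0],[0,0,-40,0],[0,0,0,0]]'|tail -2
python3 -c "from h import *;goal(.62,-.1,.247,40)"
```

```text
wrist_force: [0.2, -0.7, 0.3]
width: 0.0702
wrist_force: [-1.7, 0.1, 6.2]
width: 0.0443
7.3 [0.5833 0.2363 0.1422] [ 0.6273  0.7788  0.0012  0.7788 -0.6273  0.0006  0.0013  0.0006 -1.    ] 0.044264604325627364 [-1.6918  0.1299  6.175 ]
heading 51.1 shift [-3.4 -1.5  5.2] turn -0.003 j7 -1.20
wrist_force: [1.0, 0.5, -2.7]
width: 0.0444
7.7 [0.5853 0.2371 0.2571] [ 0.6275  0.7786  0.0084  0.7786 -0.6275  0.004   0.0083  0.004  -1.    ] 0.04442036969434939 [ 1.0107  0.5326 -2.7431]
heading 51.1 shift [-240.8  238.6    9.1] turn 0.194 j7 -1.18
```

```bash
python3 -c "from h import *;c=shot('side');state()
cv2.imwrite('pics/s4.png',cv2.resize(c['image'][130:290,110:270,::-1],None,fx=4,fy=3.75,interpolation=2))
W=cloud(c);np.set_printoptions(precision=3,suppress=True)
for v in range(150,240,4): 
  print(v,W[v,176],W[v,182])"
```

```text
7.75 [0.5841 0.2366 0.2541] [ 0.6274  0.7787  0.0048  0.7787 -0.6274  0.0023  0.0048  0.0023 -1.    ] 0.04470969852200225 [ 0.8672 -0.3293 -2.2164]
150 [0.547 0.233 0.383] [ 0.835 -0.149  0.108]
154 [ 0.868 -0.153  0.08 ] [ 0.841 -0.153  0.087]
158 [ 0.868 -0.15   0.065] [ 0.842 -0.152  0.071]
162 [ 0.873 -0.153  0.044] [ 0.844 -0.152  0.053]
166 [ 0.873 -0.15   0.029] [nan nan nan]
170 [ 0.874 -0.148  0.012] [ 0.848 -0.15   0.018]
174 [0.526 0.269 0.349] [ 0.851 -0.152 -0.001]
178 [0.527 0.269 0.338] [ 0.835 -0.13  -0.001]
182 [0.53  0.268 0.326] [ 0.817 -0.104  0.003]
186 [0.535 0.264 0.311] [ 0.804 -0.085  0.001]
190 [0.538 0.262 0.298] [ 0.79  -0.066  0.   ]
194 [0.563 0.235 0.26 ] [ 0.777 -0.048 -0.   ]
198 [0.56  0.24  0.253] [ 0.762 -0.027  0.002]
202 [0.563 0.239 0.24 ] [0.644 0.119 0.127]
206 [0.563 0.241 0.229] [0.634 0.133 0.127]
210 [0.563 0.243 0.218] [0.626 0.145 0.123]
214 [0.653 0.141 0.096] [0.639 0.132 0.094]
218 [0.644 0.153 0.093] [0.629 0.146 0.094]
222 [0.633 0.168 0.095] [0.618 0.161 0.095]
226 [0.624 0.182 0.094] [0.609 0.174 0.094]
230 [0.614 0.195 0.094] [0.6   0.187 0.094]
234 [0.606 0.207 0.092] [0.589 0.202 0.096]
238 [0.596 0.22  0.093] [0.581 0.214 0.095]
```

View pics/s4.png

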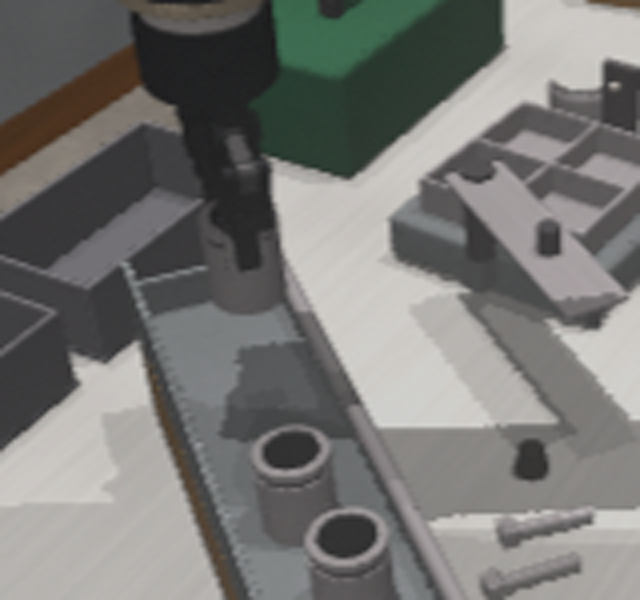

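The piston hangs straight in the jaws, with the tips about 36 mm above its base. I carry it to the far-right bay.

```bash
python3 -m handwheel '[[-32,29,0,0],[-32,29,0,0],[-32,29,0,0],[-32,29,0,0],[-32,29,0,0]]'|tail -2
python3 -m handwheel '[[-32,29,0,0],[-32,29,0,0],[-32,29,0,0],[-32,29,0,0],[0,0,0,0.1]]'|tail -2
python3 -m handwheel '[[0,0,0,0.1],[0,0,0,0],[0,0,0,0]]'|tail -2
python3 -c "from h import *;goal(.612,-.1955,.14,40)"
```

```text
wrist_force: [0.9, -0.9, -2.5]
width: 0.0444
wrist_force: [-0.0, -0.3, -2.7]
width: 0.0445
wrist_force: [0.6, -0.2, -1.6]
width: 0.0446
9.05 [ 0.6052 -0.1515  0.2503] [ 0.7673  0.6413 -0.0017  0.6413 -0.7673  0.0003 -0.0011 -0.0013 -1.    ] 0.04455680228529556 [ 0.5589 -0.1734 -1.6225]
heading 39.9 shift [-22.9  38.3 110.3] turn -0.002 j7 -0.70
```

```bash
python3 -m handwheel '[[-23,38,0,0],[0,0,40,0],[0,0,40,0],[0,0,22,0],[0,0,0,0]]'|tail -2
python3 -c "from h import *;goal(.612,-.1955,.104,40);c=shot('top');s=shot('side')
a=cv2.resize(c['image'][120:220,225:345,::-1],None,fx=3.3,fy=3.3,interpolation=2);b=cv2.resize(s['image'][120:220,195:315,::-1],None,fx=3.3,fy=3.3,interpolation=2)
cv2.imwrite('pics/p5.png',np.hstack([a,b]))"
```

```text
wrist_force: [-0.3, 0.4, -3.0]
width: 0.0443
9.55 [ 0.6099 -0.1947  0.1455] [ 0.7675  0.6411 -0.0067  0.6411 -0.7675  0.002  -0.0039 -0.0058 -1.    ] 0.04433820029719703 [-0.3168  0.4373 -3.0301]
heading 39.9 shift [ 1.3  2.2 41.5] turn -0.002 j7 -0.63
```

View pics/p5.png

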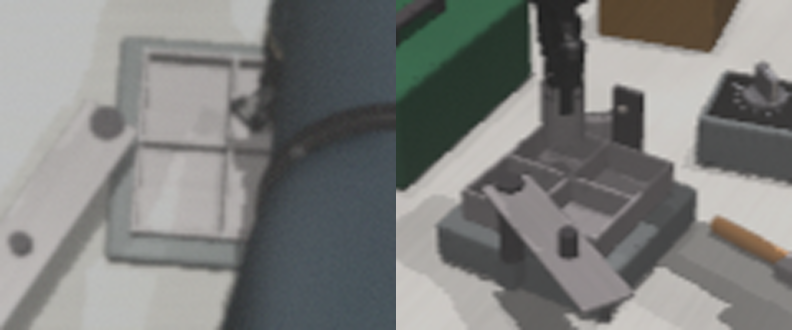

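The piston is over the far-right bay. I lower it.

```bash
python3 -m handwheel '[[1,2,15,0],[0,0,12,0],[0,0,10,0],[0,0,0,0],[0,0,0,0]]'|tail -2
python3 -c "from h import *;goal(.612,-.1955,.103,40)"
```

```text
wrist_force: [-0.1, 0.5, -1.7]
width: 0.0447
10.15 [ 0.6141 -0.1967  0.1121] [ 0.7694  0.6387 -0.0005  0.6387 -0.7694  0.0001 -0.0003 -0.0004 -1.    ] 0.04465238797684296 [-0.1389  0.4624 -1.7289]
heading 39.7 shift [-0.8 -2.3  9.1] turn -0.005 j7 -0.64
```

```bash
python3 -m handwheel '[[0,-1,4,0],[0,0,3,0],[0,0,0,0],[0,0,0,0]]'|tail -2
python3 -c "from h import *;goal(.612,-.1955,.102,40)"
```

```text
wrist_force: [0.7, -0.2, -2.5]
width: 0.0445
10.55 [ 0.6136 -0.1959  0.1053] [ 0.7694  0.6388 -0.      0.6388 -0.7694  0.     -0.     -0.     -1.    ] 0.044479353186517905 [ 0.7015 -0.1608 -2.5233]
heading 39.7 shift [-0.9 -1.3  3.3] turn -0.005 j7 -0.64
```

```bash
python3 -m handwheel '[[0,0,1.5,0],[0,0,1,0],[0,0,0,0],[0,0,0,0]]'|tail -2
python3 -c "from h import *;goal(.612,-.1955,.102,40)"
python3 -m handwheel '[[0,0,0,0],[0,0,0,0],[0,0,0,0]]' 55|tail -2
python3 -m handwheel '[[0,0,-10,0],[0,0,-30,0],[0,0,-50,0],[0,0,-50,0],[0,0,0,0]]' |tail -2
python3 -c "from h import *;goal(.511,.3012,.25,51.3);c=shot('top');s=shot('side')
a=cv2.resize(c['image'][120:220,225:345,::-1],None,fx=3.3,fy=3.3,interpolation=2);b=cv2.resize(s['image'][120:220,195:315,::-1],None,fx=3.3,fy=3.3,interpolation=2)
cv2.imwrite('pics/p6.png',np.hstack([a,b]))"
```

```text
wrist_force: [-0.3, -0.1, -2.0]
width: 0.0444
10.95 [ 0.6135 -0.196   0.1028] [ 0.7695  0.6387 -0.0001  0.6387 -0.7695  0.     -0.     -0.0001 -1.    ] 0.044433194207463694 [-0.3088 -0.0861 -1.9859]
heading 39.7 shift [-0.9 -1.4  0.8] turn -0.005 j7 -0.64
wrist_force: [-1.1, 0.3, 0.5]
width: 0.055
wrist_force: [0.9, -0.3, -0.6]
width: 0.0549
11.75 [ 0.6167 -0.1971  0.2513] [ 0.7697  0.6383  0.0122  0.6384 -0.7697 -0.0032  0.0073  0.0103 -0.9999] 0.0548962047895224 [ 0.8837 -0.3483 -0.6136]
heading 39.7 shift [ 236.7 -451.    -1.6] turn -0.203 j7 -0.63
```

View pics/p6.png

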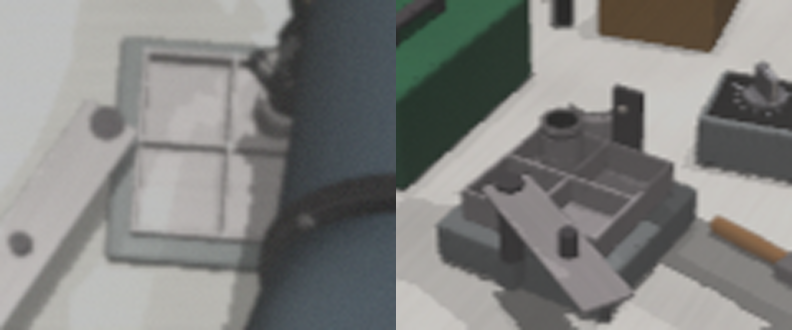

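The first piston stands upright in the far-right bay (563,125). I re-measure the remaining pistons and go to the second.

```bash
cat >> h.py <<'E'
def pist(cam,zt=.159):
    W=cloud(load(cam));z=W[...,2]
    m=((abs(z-zt)<.006)&(W[...,0]>.35)&(W[...,0]<.72)&(W[...,1]>.0 if zt>.14 else (abs(z-zt)<.006)&(W[...,0]>.45)&(W[...,0]<.72)&(W[...,1]<-.06)&(W[...,1]>-.25))).astype(np.uint8)
    k,l,s,ce=cv2.connectedComponentsWithStats(m)
    for i in range(1,k):
        if s[i,4]>60:
            P=W[l==i]; cc,r=cv2.minEnclosingCircle(P[:,:2].astype(np.float32)*1000); print(cam,np.round(cc,1),round(r,1),len(P),P.mean(0).round(4))
E
python3 -c "from h import *;pist('side');pist('top');pist('side',.119)"
python3 -m handwheel '[[23,-44,0,0],[23,-44,0,0],[23,-44,0,0],[23,-44,0,0],[23,-44,0,0]]' 62|tail -2
python3 -m handwheel '[[23,-44,0,0],[23,-44,0,0],[23,-44,0,0],[23,-44,0,0],[23,-44,0,0]]'|tail -2
python3 -m handwheel '[[0,0,0,-0.1],[0,0,0,-0.1],[0,0,0,0],[0,0,0,0]]'|tail -2
python3 -c "from h import *;goal(.511,.3012,.16,51.3)"
```

```text
side [513.2 300.8] 24.2 242 [0.5108 0.3028 0.1588]
side [443.7 345. ] 24.0 295 [0.4421 0.3467 0.1588]
top [510.4 302.3] 23.7 254 [0.5094 0.3013 0.1589]
top [441.5 346. ] 23.1 260 [0.4413 0.3449 0.1592]
side [ 611.8 -198.7] 25.4 93 [ 0.6097 -0.195   0.1189]
wrist_force: [-0.0, 1.0, 1.2]
width: 0.062
wrist_force: [1.2, -0.1, 0.1]
width: 0.0622
wrist_force: [-0.1, 0.1, -0.7]
width: 0.0619
13.25 [0.5092 0.2889 0.2421] [ 0.6299  0.7766 -0.0014  0.7766 -0.6299 -0.0008 -0.0015 -0.0006 -1.    ] 0.0619083841665209 [-0.1131  0.0811 -0.6658]
heading 51.0 shift [10.8 -6.3 82. ] turn -0.006 j7 -1.33
```

```bash
python3 -m handwheel '[[11,-6,0,0],[0,0,40,0],[0,0,35,0],[0,0,0,0],[0,0,0,0]]'|tail -2
python3 -c "from h import *;goal(.5115,.3015,.14,51.3)"
```

```text
wrist_force: [1.5, 0.2, 0.6]
width: 0.0621
13.75 [0.5118 0.3023 0.1681] [ 0.6279  0.7783 -0.0008  0.7783 -0.6279 -0.0003 -0.0007 -0.0004 -1.    ] 0.062105229897357804 [1.4825 0.182  0.5921]
heading 51.1 shift [-0.8  0.2 28.1] turn -0.003 j7 -1.36
```

```bash
python3 -m handwheel '[[0,0,15,0],[0,0,13,0],[0,0,0,0],[0,0,0,0],[0,0,0,0]]'|tail -2
python3 -c "from h import *;goal(.5115,.3015,.14,51.3)"
python3 -m handwheel '[[0,0,0,0],[0,0,0,0],[0,0,0,0],[0,0,0,0],[0,0,0,0]]' 30 50|tail -2
python3 -c "from h import *;state()"
python3 -m handwheel '[[0,0,-30,0],[0,0,-40,0],[0,0,-40,0],[0,0,0,0],[0,0,0,0]]'|tail -2
python3 -c "from h import *;goal(.6186,-.119,.25,40)"
```

```text
wrist_force: [0.9, -0.9, 0.4]
width: 0.062
14.25 [0.5122 0.3021 0.1407] [ 0.6274  0.7787  0.0011  0.7787 -0.6274  0.0008  0.0013  0.0004 -1.    ] 0.06198769868911869 [ 0.917  -0.9131  0.3763]
heading 51.1 shift [-0.9 -0.2  0.7] turn -0.003 j7 -1.37
wrist_force: [-0.3, -0.7, 4.6]
width: 0.0447
14.75 [0.5121 0.302  0.1408] [ 0.6274  0.7787  0.0011  0.7787 -0.6274  0.0007  0.0013  0.0004 -1.    ] 0.04472561869646601 [-0.2978 -0.7417  4.5831]
wrist_force: [0.2, 0.2, -1.8]
width: 0.0446
15.25 [0.5119 0.3019 0.2507] [ 0.6273  0.7788  0.0016  0.7788 -0.6273  0.001   0.0018  0.0006 -1.    ] 0.044554654737147675 [ 0.154   0.235  -1.8249]
heading 51.1 shift [-260.9  347.1    0.4] turn 0.195 j7 -1.35
```

```bash
python3 -m handwheel '[[-26,34.7,0,0],[-26,34.7,0,0],[-26,34.7,0,0],[-26,34.7,0,0],[-26,34.7,0,0]]'|tail -2
python3 -m handwheel '[[-26,34.7,0,0],[-26,34.7,0,0],[-26,34.7,0,0],[-26,34.7,0,0],[-26,34.7,0,0]]'|tail -2
python3 -m handwheel '[[0,0,0,0.1],[0,0,0,0.095],[0,0,0,0],[0,0,0,0]]'|tail -2
python3 -c "from h import *;goal(.6186,-.119,.14,40)"
```

```text
wrist_force: [0.9, 0.8, -2.5]
width: 0.0444
wrist_force: [1.2, 0.3, -2.3]
width: 0.0447
wrist_force: [-0.1, -0.4, -1.3]
width: 0.0449
16.65 [ 0.6184 -0.1179  0.2486] [ 0.7642  0.645  -0.0021  0.645  -0.7642  0.0002 -0.0015 -0.0015 -1.    ] 0.04488188153327067 [-0.144  -0.4461 -1.347 ]
heading 40.2 shift [ -0.4   1.2 108.6] turn 0.003 j7 -0.75
```

```bash
python3 -m handwheel '[[0,1,40,0],[0,0,40,0],[0,0,28,0],[0,0,0,0],[0,0,0,0]]'|tail -2
python3 -m handwheel '[[0,0,15,0],[0,0,12,0],[0,0,5,0],[0,0,0,0],[0,0,0,0]]'|tail -2
python3 -c "from h import *;goal(.6186,-.119,.1015,40)"
```

```text
wrist_force: [0.3, -0.4, -1.6]
width: 0.0445
wrist_force: [0.3, 0.6, -2.1]
width: 0.0446
17.65 [ 0.62   -0.1191  0.1105] [ 0.7661  0.6427  0.0009  0.6427 -0.7661 -0.0001  0.0006  0.0006 -1.    ] 0.04460928554691286 [ 0.2759  0.5618 -2.1331]
heading 40.0 shift [-1. -1.  9.] turn -0.000 j7 -0.76
```

```bash
python3 -m handwheel '[[0,0,5,0],[0,0,4,0],[0,0,0,0],[0,0,0,0],[0,0,0,0]]'|tail -2
python3 -c "from h import *;goal(.6186,-.119,.1015,40)"
python3 -m handwheel '[[0,0,0,0],[0,0,0,0],[0,0,0,0]]' 55|tail -2
python3 -m handwheel '[[0,0,-10,0],[0,0,-30,0],[0,0,-50,0],[0,0,-50,0],[0,0,0,0]]' |tail -2
python3 -c "from h import *;c=shot('top');s=shot('side');pist('side');pist('side',.119);pist('top');goal(.443,.3455,.25,51.3)
a=cv2.resize(c['image'][120:220,225:345,::-1],None,fx=3.3,fy=3.3,interpolation=2);b=cv2.resize(s['image'][120:220,195:315,::-1],None,fx=3.3,fy=3.3,interpolation=2)
cv2.imwrite('pics/p7.png',np.hstack([a,b]))"
```

```text
wrist_force: [0.2, -0.2, 0.1]
width: 0.0448
18.15 [ 0.6197 -0.1191  0.1009] [ 0.7662  0.6426  0.0003  0.6426 -0.7662 -0.      0.0002  0.0002 -1.    ] 0.04480190487905544 [ 0.2065 -0.1739  0.1226]
heading 40.0 shift [-0.8 -0.8 -0.6] turn -0.000 j7 -0.76
wrist_force: [-0.6, -0.4, -0.9]
width: 0.0548
wrist_force: [0.7, -0.1, -0.2]
width: 0.0552
side [444.1 344.1] 24.3 292 [0.4419 0.3465 0.1588]
side [ 611.8 -197.1] 23.9 92 [ 0.6101 -0.1949  0.119 ]
side [ 619.1 -121.2] 25.3 105 [ 0.6187 -0.1165  0.1185]
top [441.6 346.1] 23.4 259 [0.4415 0.3451 0.1592]
19.05 [ 0.6201 -0.1192  0.2431] [ 0.7663  0.6425  0.0036  0.6425 -0.7663 -0.0005  0.0024  0.0026 -1.    ] 0.054936261075047704 [-0.3696  0.4537 -0.3536]
heading 40.0 shift [ 162.9 -469.9   -7.8] turn -0.198 j7 -0.75
```

View pics/p7.png

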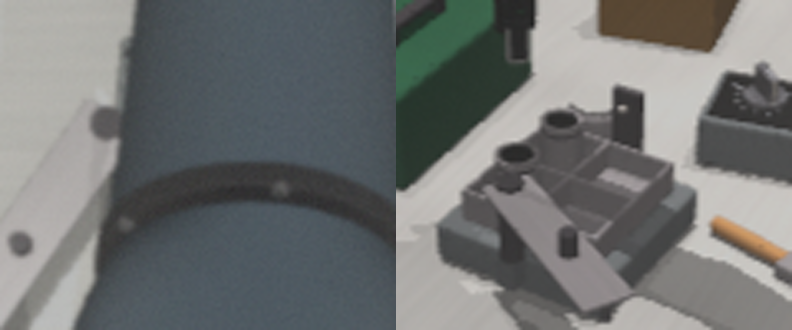

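Two pistons stand upright, at (515,155) and (563,125). I go to the third.

```bash
python3 -m handwheel '[[14.8,-42.7,-2,0],[14.8,-42.7,-2,0],[14.8,-42.7,0,0],[14.8,-42.7,0,0],[14.8,-42.7,0,0]]' 58|tail -2
python3 -m handwheel '[[14.8,-42.7,0,0],[14.8,-42.7,0,0],[14.8,-42.7,0,0],[14.8,-42.7,0,0],[14.8,-42.7,0,0]]'|tail -2
python3 -m handwheel '[[14.8,-42.7,0,0],[0,0,0,-0.1],[0,0,0,-0.1],[0,0,0,0],[0,0,0,0]]'|tail -2
python3 -c "from h import *;goal(.443,.3453,.17,51.3)"
```

```text
wrist_force: [0.9, -0.9, -0.2]
width: 0.0581
wrist_force: [1.2, 0.9, 0.7]
width: 0.058
wrist_force: [-0.5, -0.2, -0.9]
width: 0.058
20.55 [0.4423 0.3448 0.2441] [ 0.626   0.7798 -0.0013  0.7798 -0.626  -0.001  -0.0015 -0.0004 -1.    ] 0.05801021330574579 [-0.4605 -0.2118 -0.9082]
heading 51.2 shift [ 0.9  0.3 74.1] turn -0.001 j7 -1.49
```

```bash
python3 -m handwheel '[[1,0,35,0],[0,0,35,0],[0,0,0,0],[0,0,0,0]]'|tail -2
python3 -m handwheel '[[0,0,17,0],[0,0,16,0],[0,0,0,0],[0,0,0,0],[0,0,0,0]]'|tail -2
python3 -c "from h import *;goal(.443,.3453,.14,51.3)"
python3 -m handwheel '[[0,0,0,0],[0,0,0,0],[0,0,0,0],[0,0,0,0],[0,0,0,0]]' 30 50|tail -2
python3 -c "from h import *;state()"
python3 -m handwheel '[[0,0,-30,0],[0,0,-40,0],[0,0,-40,0],[0,0,0,0],[0,0,0,0]]'|tail -2
python3 -c "from h import *;goal(.5354,-.189,.25,40)"
```

```text
wrist_force: [0.6, -0.1, 0.6]
width: 0.0579
wrist_force: [0.9, 0.1, -0.6]
width: 0.0577
21.45 [0.4438 0.3468 0.1434] [ 0.6237  0.7817  0.0018  0.7817 -0.6237  0.0015  0.0023  0.0004 -1.    ] 0.057746374339576134 [ 0.8939  0.0841 -0.6147]
heading 51.4 shift [-1.7  0.3  3.4] turn 0.002 j7 -1.51
wrist_force: [-1.8, -1.4, 7.1]
width: 0.0445
21.95 [0.4437 0.3467 0.1433] [ 0.6236  0.7818  0.0016  0.7817 -0.6236  0.0014  0.0021  0.0004 -1.    ] 0.04453779569760141 [-1.7969 -1.4329  7.0673]
wrist_force: [-0.7, -0.1, -2.0]
width: 0.0442
22.45 [0.4434 0.3464 0.253 ] [ 0.6235  0.7818  0.0018  0.7818 -0.6235  0.0015  0.0023  0.0005 -1.    ] 0.044225045615123415 [-0.6785 -0.1278 -1.9593]
heading 51.4 shift [-361.2  405.7    2.3] turn 0.199 j7 -1.49
```

```bash
python3 -m handwheel '[[-30.1,33.8,0,0],[-30.1,33.8,0,0],[-30.1,33.8,0,0],[-30.1,33.8,0,0],[-30.1,33.8,0,0]]'|tail -2
python3 -m handwheel '[[-30.1,33.8,0,0],[-30.1,33.8,0,0],[-30.1,33.8,0,0],[-30.1,33.8,0,0],[-30.1,33.8,0,0]]'|tail -2
python3 -m handwheel '[[-30.1,33.8,0,0],[-30.1,33.8,0,0],[0,0,0,0.1],[0,0,0,0.1],[0,0,0,0]]'|tail -2
python3 -m handwheel '[[0,0,0,0],[0,0,0,0]]'|tail -2
python3 -c "from h import *;goal(.5354,-.189,.14,40)"
```

```text
wrist_force: [1.6, 0.1, -2.0]
width: 0.0445
wrist_force: [1.4, 0.2, -1.6]
width: 0.0444
wrist_force: [0.8, -0.4, -1.8]
width: 0.0447
wrist_force: [0.4, -0.3, -1.5]
width: 0.0441
24.15 [ 0.5349 -0.1886  0.2513] [ 0.7643  0.6449 -0.0009  0.6449 -0.7643  0.0003 -0.0005 -0.0008 -1.    ] 0.04409057785347795 [ 0.3685 -0.2953 -1.5427]
heading 40.2 shift [  0.1   0.7 111.3] turn 0.003 j7 -0.58
```

```bash
python3 -m handwheel '[[0,0,40,0],[0,0,40,0],[0,0,30,0],[0,0,0,0],[0,0,0,0]]'|tail -2
python3 -m handwheel '[[0,0,15,0],[0,0,12,0],[0,0,4,0],[0,0,0,0],[0,0,0,0]]'|tail -2
python3 -c "from h import *;goal(.5354,-.189,.1035,40)"
```

```text
wrist_force: [0.8, 0.7, -1.2]
width: 0.0443
wrist_force: [0.3, -1.2, -1.3]
width: 0.0447
25.15 [ 0.5355 -0.1892  0.1115] [ 0.7662  0.6426  0.0008  0.6426 -0.7662 -0.0002  0.0005  0.0007 -1.    ] 0.04465064264038887 [ 0.2912 -1.2329 -1.3305]
heading 40.0 shift [ 0.  -0.2  8. ] turn -0.000 j7 -0.57
```

```bash
python3 -m handwheel '[[0,0,4,0],[0,0,3.5,0],[0,0,0,0],[0,0,0,0],[0,0,0,0]]'|tail -2
python3 -c "from h import *;goal(.5354,-.189,.1035,40)"
python3 -m handwheel '[[0,0,0,0],[0,0,0,0],[0,0,0,0]]' 55|tail -2
python3 -m handwheel '[[0,0,-10,0],[0,0,-30,0],[0,0,-50,0],[0,0,-50,0],[0,0,0,0]]' |tail -2
python3 -c "from h import *;c=shot('top');s=shot('side');pist('side');pist('side',.119);goal(.487,.0216,.25,-35)
for n in('top','side'):
  W=cloud(load(n));m=(abs(W[...,2]-.157)<.005)&(W[...,0]>.42)&(W[...,0]<.56)&(abs(W[...,1]-.02)<.06);print(n,m.sum(),W[m].mean(0), W[m].min(0),W[m].max(0))
b=cv2.resize(s['image'][110:230,195:345,::-1],None,fx=4.5,fy=4.5,interpolation=2)
cv2.imwrite('pics/p8.png',b)"
```

```text
wrist_force: [1.1, -0.3, 0.5]
width: 0.0449
25.65 [ 0.5353 -0.1892  0.1034] [ 0.7663  0.6425  0.0004  0.6425 -0.7663 -0.0001  0.0002  0.0004 -1.    ] 0.044865482395697195 [ 1.1221 -0.2737  0.4801]
heading 40.0 shift [ 0.1 -0.1 -0.1] turn -0.000 j7 -0.57
wrist_force: [0.6, -0.4, -0.3]
width: 0.055
wrist_force: [1.2, -1.1, -0.1]
width: 0.0545
side [ 610.  -197.5] 25.2 90 [ 0.6102 -0.1953  0.1188]
side [ 538.5 -190. ] 26.0 101 [ 0.5343 -0.1875  0.1186]
side [ 620.4 -118.1] 25.2 105 [ 0.6185 -0.1163  0.1187]
26.55 [ 0.5356 -0.1892  0.2452] [ 0.7663  0.6425  0.0032  0.6425 -0.7663 -0.0008  0.002   0.0026 -1.    ] 0.05523235639188983 [ 0.0917  0.0306 -1.0184]
heading 40.0 shift [  98.2 -192.8   -5.1] turn 1.309 j7 -0.58
top 41 [0.4865 0.0209 0.1574] [0.4786 0.0137 0.1525] [0.4945 0.0293 0.161 ]
side 28 [0.4882 0.0211 0.157 ] [0.4804 0.0108 0.1521] [0.498  0.0314 0.1599]
```

View pics/p8.png

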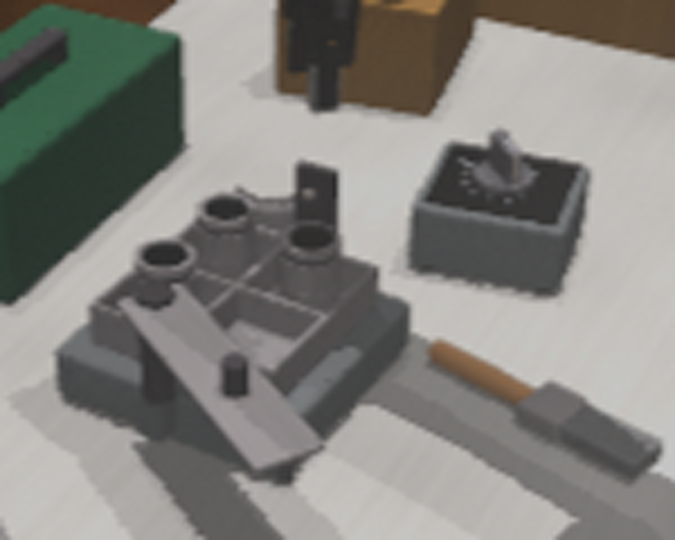

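All three pistons stand in their bays, at (223,210), (165,255) and (310,240) in the crop. The keeper knob is at (487,21), exactly 120 mm from the hinge. I go to it.

```bash
python3 -m handwheel '[[19.6,-38.6,0,0],[19.6,-38.6,0,0],[19.6,-38.6,0,0],[19.6,-38.6,0,0],[19.6,-38.6,0,0]]' 27 30|tail -2
python3 -m handwheel '[[0,0,0,0.1455],[0,0,0,0.1455],[0,0,0,0.1455],[0,0,0,0.1455],[0,0,0,0.1455]]'|tail -2
python3 -m handwheel '[[0,0,0,0.1455],[0,0,0,0.1455],[0,0,0,0.1455],[0,0,0,0.1455],[0,0,0,0]]'|tail -2
python3 -m handwheel '[[0,0,0,0],[0,0,0,0]]'|tail -2
python3 -c "from h import *;goal(.4873,.021,.15,-35.2)"
```

```text
wrist_force: [0.3, -0.2, 0.6]
width: 0.027
wrist_force: [0.1, 0.5, 0.1]
width: 0.0273
wrist_force: [0.3, 0.0, -0.5]
width: 0.0272
wrist_force: [0.3, -0.3, -0.1]
width: 0.0272
28.25 [0.4859 0.0218 0.2429] [ 0.8206 -0.5714 -0.0009 -0.5714 -0.8206 -0.0001 -0.0007  0.0007 -1.    ] 0.02717916543545526 [ 0.3177 -0.2957 -0.1196]
heading -34.9 shift [ 1.7 -0.2 92.9] turn 0.006 j7 -2.19
```

```bash
python3 -m handwheel '[[1.5,0,25,0],[0,0,25,0],[0,0,0,0],[0,0,0,0]]'|tail -2
python3 -c "from h import *;goal(.4873,.021,.15,-35.2)"
python3 -m handwheel '[[0,0,20,0],[0,0,20,0],[0,0,0,0],[0,0,0,0]]'|tail -2
python3 -c "from h import *;goal(.4873,.021,.15,-35.2)"
```

```text
wrist_force: [-0.1, 1.2, 1.2]
width: 0.0268
28.65 [0.4873 0.0207 0.1935] [ 0.8192 -0.5736 -0.0009 -0.5736 -0.8192 -0.0002 -0.0007  0.0007 -1.    ] 0.026800552388458982 [-0.079   1.2222  1.212 ]
heading -35.0 shift [-0.2 -0.2 43.5] turn 0.004 j7 -2.16
wrist_force: [-0.1, 0.1, 0.0]
width: 0.0267
29.05 [0.488  0.0209 0.1544] [ 0.8188 -0.5741  0.0007 -0.5741 -0.8188  0.0001  0.0005 -0.0005 -1.    ] 0.02670081765471311 [-0.0531  0.0575  0.0082]
heading -35.0 shift [-0.6  0.3  4.4] turn 0.003 j7 -2.13
```

```bash
python3 -m handwheel '[[0.6,12,2,-0.1],[0.6,12,1,-0.1],[0.6,12,0,-0.1],[0.6,12,0,-0.1],[0.6,12,0,-0.1]]'|tail -2
python3 -m handwheel '[[0.6,12,0,-0.1],[0.6,12,0,-0.1],[0.6,12,0,-0.1],[0.6,12,0,-0.1],[0.6,12,0,-0.1]]'|tail -2
python3 -m handwheel '[[0.6,12,0,-0.1],[0.6,12,0,-0.1],[0.6,12,0,-0.1],[0.6,12,0,-0.1],[0.6,12,0,-0.1]]'|tail -2
python3 -m handwheel '[[0.6,12,0,-0.1],[0.6,12,0,-0.1],[0.6,12,0,-0.1],[0,0,0,0],[0,0,0,0]]'|tail -2
python3 -c "from h import *;goal(.5748,-.1675,.15,85.1)
s=shot('side')
b=cv2.resize(s['image'][110:230,195:345,::-1],None,fx=4.5,fy=4.5,interpolation=2)
cv2.imwrite('pics/p9.png',b)"
```

```text
wrist_force: [0.8, 0.6, 0.9]
width: 0.0267
wrist_force: [0.4, 1.2, -0.3]
width: 0.027
wrist_force: [-0.1, -0.1, -0.0]
width: 0.027
wrist_force: [0.0, 0.8, -0.3]
width: 0.027
31.05 [ 0.541  -0.1599  0.1513] [ 0.3764  0.9265  0.0009  0.9265 -0.3764 -0.0007 -0.0003  0.0011 -1.    ] 0.02700238831660221 [ 0.0265  0.8277 -0.2673]
heading 67.9 shift [ 5.7 34.1  1.3] turn -0.300 j7 -0.35
```

View pics/p9.png

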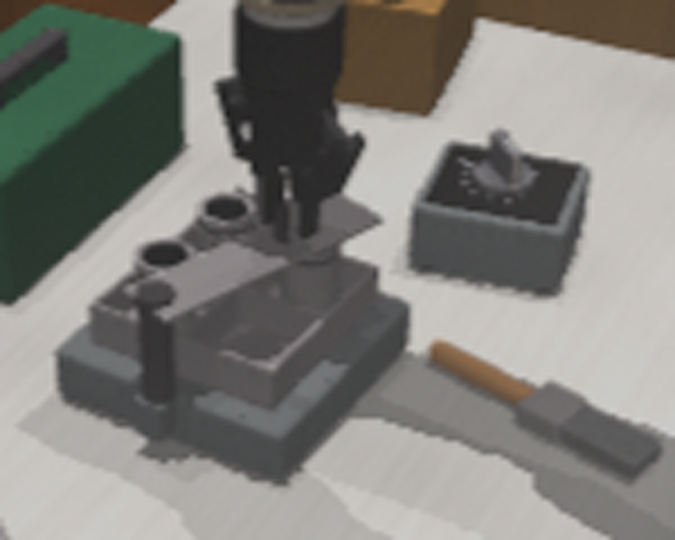

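The keeper follows, nearly over the tray (bar end at 350,215), and the pistons are undisturbed. I finish the arc into the catch.

```bash
python3 -m handwheel '[[0.6,12,0,-0.1],[0.6,12,0,-0.1],[0.6,12,0,-0.1],[0,0,0,0],[0,0,0,0]]'|tail -2
python3 -c "from h import *;goal(.5748,-.1675,.15,85.1)"
python3 -m handwheel '[[0,3,0,0],[0,2,0,0],[0,0,0,0],[0,0,0,0]]'|tail -2
python3 -c "from h import *;goal(.5748,-.1675,.15,85.1)"
```

```text
wrist_force: [0.2, 0.7, 0.1]
width: 0.0272
31.6 [ 0.5754 -0.1676  0.1504] [ 0.0861  0.9963 -0.0002  0.9963 -0.0861 -0.     -0.     -0.0002 -1.    ] 0.027188126868526712 [0.2301 0.6713 0.0518]
heading 85.1 shift [ 0.  -0.6  0.4] turn -0.001 j7 -0.10
wrist_force: [-0.5, 0.7, 0.2]
width: 0.0271
32.0 [ 0.5809 -0.1682  0.1503] [ 0.0829  0.9966 -0.      0.9966 -0.0829 -0.0001 -0.0001 -0.     -1.    ] 0.027059688742933408 [-0.4622  0.7056  0.2008]
heading 85.2 shift [ 0.2 -6.1  0.3] turn 0.003 j7 -0.09
```

```bash
for i in 1; do python3 -m handwheel '[[0,1.5,0,0],[0,0,0,0]]'|tail -2; python3 -m handwheel '[[0,1.5,0,0],[0,0,0,0]]'|tail -2; python3 -m handwheel '[[0,1.5,0,0],[0,0,0,0]]'|tail -2;done
python3 -c "from h import *;goal(.5748,-.1675,.15,85.1);c=shot('side');c=shot('top')
for n in('side','top'):
  W=cloud(load(n));m=(abs(W[...,2]-.134)<.003)&(W[...,0]>.45)&(W[...,0]<.66)&(W[...,1]>-.26)&(W[...,1]<-.02);P=W[m][:,:2].astype(np.float32)*1000
  print(n,m.sum(),cv2.minAreaRect(P))"
```

```text
wrist_force: [-2.1, 0.6, 1.6]
width: 0.0272
wrist_force: [-8.5, 0.7, 6.3]
width: 0.027
wrist_force: [-12.7, 1.9, 7.5]
width: 0.027
32.6 [ 0.5822 -0.1685  0.1498] [ 0.0828  0.9965 -0.0066  0.9966 -0.0828  0.0004 -0.0001 -0.0066 -1.    ] 0.02704360634557443 [-12.7179   1.8778   7.4947]
heading 85.2 shift [ 0.4 -7.5 -0.1] turn 0.003 j7 -0.09
side 413 ((579.0941772460938, -138.75750732421875), (207.41200256347656, 52.68709945678711), 84.66824340820312)
top 708 ((579.4681396484375, -114.1999740600586), (159.0643310546875, 50.1744499206543), 85.18338775634766)
```

```bash
python3 -m handwheel '[[0,1.5,0,0],[0,0,0,0]]'|tail -2; python3 -m handwheel '[[0,1.5,0,0],[0,0,0,0]]'|tail -2
python3 -c "from h import *;state()"
python3 -m handwheel '[[0,-3,0,0],[0,-3,0,0],[0,-5,0,0],[0,0,0,0],[0,0,0,0]]'|tail -2
python3 -c "from h import *;state()"
python3 -m handwheel '[[0,0,-30,0],[0,0,-40,0],[0,0,-40,0],[0,0,0,0],[0,0,0,0]]'|tail -2
```

```text
wrist_force: [-17.1, 2.2, 11.8]
width: 0.0271
wrist_force: [-21.4, 2.0, 14.7]
width: 0.0275
33.1 [ 0.5825 -0.1685  0.1496] [ 0.0831  0.9965 -0.0118  0.9965 -0.0831  0.0006 -0.0004 -0.0119 -0.9999] 0.027503989771929197 [-21.384    2.041   14.6944]
wrist_force: [0.1, 0.1, 0.4]
width: 0.0268
33.6 [ 0.5778 -0.1681  0.1504] [ 0.0825  0.9966  0.0008  0.9966 -0.0825 -0.      0.      0.0008 -1.    ] 0.026792173298320503 [0.0845 0.139  0.3619]
wrist_force: [0.5, 0.4, -0.5]
width: 0.0271
```

The force rose to 21 N with no further motion, so the bar is against its stop. I retract, go toward the dial, and check the bar angle and the pistons with the arm out of the way.

```bash
python3 -m handwheel '[[0,0,0,-0.144],[0,0,0,-0.144],[0,0,0,-0.144],[0,0,0,-0.144],[0,0,0,-0.144]]' 50|tail -2
python3 -m handwheel '[[0,0,0,-0.144],[0,0,0,0],[0,0,0,0]]'|tail -2
python3 -c "from h import *;goal(.4613,-.4163,.19,134.8)"
```

```text
wrist_force: [0.8, -0.4, -0.6]
width: 0.0503
wrist_force: [-0.5, 0.5, 0.1]
width: 0.05
34.9 [ 0.5771 -0.1681  0.2592] [-0.7013  0.7129 -0.0014  0.7129  0.7013  0.0008  0.0016 -0.0005 -1.    ] 0.05003797664872056 [-0.4536  0.4824  0.1147]
heading 134.5 shift [ -95.8 -256.6   69.2] turn -0.005 j7 0.71
```

```bash
python3 -m handwheel '[[-16,-42.8,0,0],[-16,-42.8,0,0],[-16,-42.8,0,0],[-16,-42.8,0,0],[-16,-42.8,0,0]]' 40|tail -2
python3 -m handwheel '[[-16,-42.8,0,0],[0,0,35,0],[0,0,35,0],[0,0,0,0],[0,0,0,0]]'|tail -2
python3 -c "from h import *;goal(.4613,-.4163,.15,134.8);c=shot('top');s=shot('side');pist('side',.119);pist('top',.119)
for n in('side','top'):
  W=cloud(load(n));m=(abs(W[...,2]-.134)<.003)&(W[...,0]>.45)&(W[...,0]<.66)&(W[...,1]>-.26)&(W[...,1]<-.02);P=W[m][:,:2].astype(np.float32)*1000
  print(n,m.sum(),cv2.minAreaRect(P))
a=cv2.resize(c['image'][120:230,235:345,::-1],None,fx=3.6,fy=3.6,interpolation=2);b=cv2.resize(s['image'][110:220,220:330,::-1],None,fx=3.6,fy=3.6,interpolation=2)
cv2.imwrite('pics/p10.png',np.hstack([a,b]))"
```

```text
wrist_force: [1.5, -0.7, -0.2]
width: 0.04
wrist_force: [0.6, 0.6, 0.5]
width: 0.0399
35.9 [ 0.463  -0.4166  0.1905] [-0.7034  0.7108 -0.0008  0.7108  0.7034  0.0009  0.0012  0.0001 -1.    ] 0.03993419233164063 [0.5544 0.6382 0.5283]
heading 134.7 shift [ 1.4 -1.  40.5] turn -0.002 j7 1.14
side [ 533.3 -190.5] 25.8 100 [ 0.5341 -0.1875  0.1188]
top [ 609.8 -197.5] 22.4 156 [ 0.6141 -0.198   0.1194]
top [ 612.3 -103. ] 21.8 97 [ 0.6176 -0.1036  0.1196]
top [ 531.9 -188.8] 22.8 216 [ 0.5308 -0.1886  0.1191]
side 453 ((579.940673828125, -138.1245574951172), (211.379150390625, 52.281314849853516), 85.24829864501953)
top 1209 ((577.167236328125, -138.55929565429688), (207.219970703125, 50.76004409790039), 85.08940887451172)
```

View pics/p10.png

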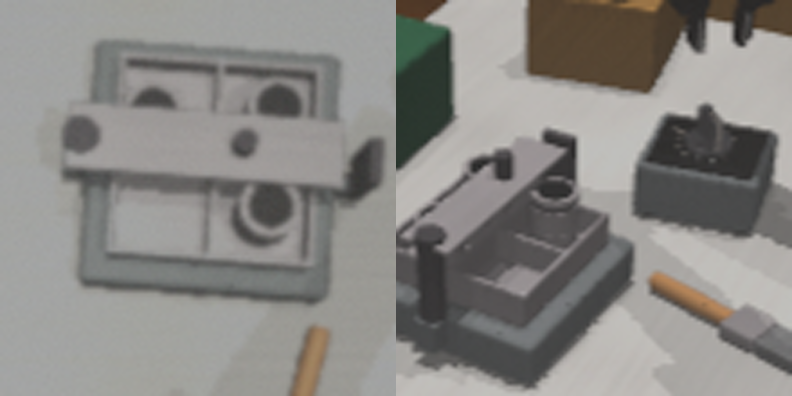

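The keeper lies home over the tray. Its angle is 85.1–85.2°, against about 85.1° for the tray. The three pistons are upright; the far-left one (153,95 in the crop) has been nudged to its bay wall but is still in its bay. Now the dial.

```bash
python3 -m handwheel '[[1.5,-1,40,0],[0,0,30,0],[0,0,0,0],[0,0,0,0]]'|tail -2
python3 -c "from h import *;goal(.4613,-.4163,.094,134.8)"
```

```text
wrist_force: [-0.1, -1.3, -0.3]
width: 0.0405
36.4 [ 0.4619 -0.4169  0.122 ] [-0.7044  0.7098  0.0012  0.7098  0.7044 -0.0008 -0.0014  0.0003 -1.    ] 0.040489569013003844 [-0.0851 -1.3015 -0.3204]
heading 134.8 shift [ 0.9 -0.1 28. ] turn -0.000 j7 1.09
```

```bash
python3 -m handwheel '[[1,0,15,0],[0,0,12,0],[0,0,0,0],[0,0,0,0],[0,0,0,0]]'|tail -2
python3 -c "from h import *;goal(.4613,-.4163,.094,134.8)"
python3 -m handwheel '[[0,0,0,0],[0,0,0,0],[0,0,0,0],[0,0,0,0],[0,0,0,0]]' 5 40|tail -2
python3 -c "from h import *;goal(.4613,-.4163,.094,-24)"
```

```text
wrist_force: [-0.2, 0.0, -0.2]
width: 0.0399
36.9 [ 0.4608 -0.4163  0.0943] [-0.7043  0.7099  0.001   0.7099  0.7043 -0.0008 -0.0013  0.0001 -1.    ] 0.039944135730249575 [-0.2091  0.0264 -0.176 ]
heading 134.8 shift [-0.4  0.3  0.3] turn -0.000 j7 1.07
wrist_force: [0.6, 3.3, 6.3]
width: 0.0119
37.4 [ 0.461  -0.4155  0.0939] [-0.7048  0.7094  0.0011  0.7094  0.7048  0.     -0.0008  0.0008 -1.    ] 0.011904114967366614 [0.6487 3.3376 6.3196]
heading 134.8 shift [-0.8 -0.4 -0.1] turn 2.772 j7 1.07
```

```bash
python3 -m handwheel '[[0,0,0,0.13],[0,0,0,0.13],[0,0,0,0.13],[0,0,0,0.13],[0,0,0,0.13]]'|tail -2
python3 -m handwheel '[[0,0,0,0.13],[0,0,0,0.13],[0,0,0,0.13],[0,0,0,0.13],[0,0,0,0.13]]'|tail -2
python3 -m handwheel '[[0,0,0,0.13],[0,0,0,0.13],[0,0,0,0.13],[0,0,0,0.13],[0,0,0,0.13]]'|tail -2
python3 -m handwheel '[[0,0,0,0.13],[0,0,0,0.13],[0,0,0,0.13],[0,0,0,0.13],[0,0,0,0]]'|tail -2
python3 -c "from h import *;goal(.4613,-.4163,.094,-24)"
```

```text
wrist_force: [7.4, 5.7, 1.4]
width: 0.0122
wrist_force: [13.6, 2.6, -4.1]
width: 0.0121
wrist_force: [18.2, -3.2, -10.6]
width: 0.012
wrist_force: [20.2, -9.7, -12.4]
width: 0.0123
39.4 [ 0.467  -0.4182  0.0941] [ 0.9928 -0.1193  0.0102 -0.1192 -0.9928 -0.0068  0.0109  0.0055 -0.9999] 0.012275306144784132 [ 20.2345  -9.7274 -12.4372]
heading -6.8 shift [-5.9 -1.2  0. ] turn 0.299 j7 -0.82
```

```bash
python3 -m handwheel '[[3,0,0,0.1],[3,0,0,0.1],[0,0,0,0.09],[0,0,0,0],[0,0,0,0]]'|tail -2
python3 -c "from h import *;goal(.4613,-.4163,.094,-24)"
```

```text
wrist_force: [2.5, -5.7, -1.0]
width: 0.0122
39.9 [ 0.4672 -0.4192  0.094 ] [ 0.9178 -0.3971  0.0023 -0.3971 -0.9178 -0.0042  0.0038  0.0029 -1.    ] 0.012249923389712104 [ 2.45   -5.7363 -1.0325]
heading -23.4 shift [-6.5 -0.4 -0.1] turn 0.010 j7 -1.04
```

```bash
python3 -m handwheel '[[0,0,0,0],[0,0,0,0],[0,0,0,0]]' 35|tail -2
python3 -m handwheel '[[0,0,-20,0],[0,0,-40,0],[0,0,-50,0],[0,0,-50,0],[0,0,0,0]]'|tail -2
python3 -m handwheel '[[-20,40,0,0],[-20,40,0,0],[-20,40,0,0],[-20,40,0,0],[0,0,0,0]]'|tail -2
python3 -c "from h import *;state();c=shot('top');s=shot('side')
for n in('side','top'):
  W=cloud(load(n))
  for zt,x0,x1,y0,y1 in((.134,.45,.66,-.26,-.02),(.105,.42,.51,-.46,-.37)):
    m=(abs(W[...,2]-zt)<.003)&(W[...,0]>x0)&(W[...,0]<x1)&(W[...,1]>y0)&(W[...,1]<y1);P=W[m][:,:2].astype(np.float32)*1000
    if m.sum()>4: print(n,m.sum(),cv2.minAreaRect(P))
a=cv2.resize(c['image'][175:235,355:415,::-1],None,fx=6.6,fy=6.6,interpolation=2);b=cv2.resize(s['image'][110:220,220:330,::-1],None,fx=3.6,fy=3.6,interpolation=2)
cv2.imwrite('pics/p11.png',np.hstack([a,b]))"
```

```text
wrist_force: [0.3, -0.3, 0.6]
width: 0.0348
wrist_force: [0.8, -0.3, 0.2]
width: 0.035
wrist_force: [0.5, 0.3, 0.3]
width: 0.0352
41.2 [ 0.3219 -0.5365  0.2538] [ 0.9141 -0.4054 -0.0034 -0.4054 -0.9141 -0.0027 -0.0021  0.0039 -1.    ] 0.03517685851539831 [0.4887 0.2619 0.3226]
side 457 ((579.8878173828125, -139.52777099609375), (208.8387451171875, 51.79124450683594), 85.02854919433594)
side 26 ((464.2652587890625, -417.2388916015625), (18.93194007873535, 39.07468032836914), 69.66497802734375)
top 1223 ((576.3023071289062, -148.60836791992188), (226.54086303710938, 50.17506790161133), 85.38681030273438)
top 73 ((461.284912109375, -417.2689514160156), (14.184757232666016, 43.04893493652344), 68.24745178222656)
```

View pics/p11.png

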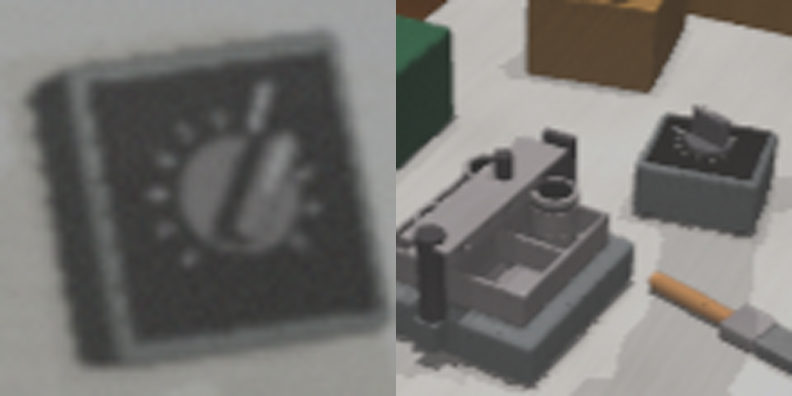

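Run:
```python
from h import *
c=load('top'); g=lambda u,v:ray(c,355+u/6.6-.5+.5/6.6,175+v/6.6-.5+.5/6.6,.068)[:2]*1000
T=np.array([g(*p) for p in((190,260),(166,228),(157,193),(166,158),(185,130),(219,118),(315,208),(303,240))])
from scipy.optimize import least_squares
f=least_squares(lambda q:np.hypot(*(T-q[:2]).T)-q[2],[461,-417,40]).x;print(f)
h=lambda p:np.degrees(np.arctan2(p[1]-f[1],p[0]-f[0]))
print([round(h(t),1) for t in T],'expected step 26.9')
for p in((266,85),(261,106),(256,128)): q=g(*p);print('mark',q,h(q),np.hypot(*(q-f[:2])))
```

```text
[ 461.77983796 -419.28624105   33.44275617]
[np.float64(142.6), np.float64(114.3), np.float64(87.9), np.float64(60.7), np.float64(35.6), np.float64(9.2), np.float64(-99.7), np.float64(-125.2)] expected step 26.9
mark [ 508.65658768 -434.64330487] -18.13906144347789 49.32817727254977
mark [ 499.68530594 -432.01627226] -18.563919015856563 39.98597500227419
mark [ 490.30747029 -429.37098885] -19.4689116527559 30.257692324793712
```

Run:
```python
from h import *
for n in('top','side'):
  A=[]
  for i in range(3):
    shot(n);W=cloud(load(n))
    m=(W[...,2]>.1)&(W[...,2]<.110)&(np.hypot(W[...,0]-.463,W[...,1]+.417)<.03)
    P=W[m][:,:2];u,s,v=np.linalg.svd(P-P.mean(0));A.append(np.degrees(np.arctan(v[0,1]/v[0,0])))
  print(n,len(P),A,P.mean(0))
pist('top',.119);pist('side',.119)
```

```text
top 89 [np.float64(-21.878293578425783), np.float64(-24.36950002591118), np.float64(-23.856575578353155)] [ 0.46100951 -0.41593084]
side 32 [np.float64(-25.736964571002964), np.float64(-22.314582178222686), np.float64(-19.406172551151908)] [ 0.46404171 -0.41621947]
top [ 609.6 -197.5] 22.6 155 [ 0.6141 -0.1979  0.1194]
top [ 611.1 -102.9] 21.7 97 [ 0.6177 -0.1036  0.1193]
top [ 532.6 -189.1] 23.1 215 [ 0.5309 -0.1887  0.1193]
side [ 537.4 -189.6] 25.5 99 [ 0.5343 -0.1875  0.1189]
```

Run:
```python
from h import *
from scipy.optimize import least_squares
c=shot('top');g=c['image'].astype(np.float32).mean(2)
u0,v0=355,175;s=8
G=cv2.resize(g[v0:v0+60,u0:u0+60],None,fx=s,fy=s,interpolation=cv2.INTER_CUBIC)
H,Wd=G.shape;vv,uu=np.mgrid[0:H,0:Wd]
E=c['extrinsics'];U=u0+(uu+.5)/s-.5;V=v0+(vv+.5)/s-.5
d=np.stack([(U-c['cx'])/c['fx'],-(V-c['cy'])/c['fy'],-np.ones_like(U)],-1)@E[:3,:3].T
def at(z): k=(z-E[2,3])/d[...,2]; return (E[:3,3]+d*k[...,None])[...,:2]*1000
X=at(.068); cen=np.array([461.2,-416.8])
# polar profile of scale: refine centre by maximising tick-model fit
th=np.radians(np.arange(-180,180,.5))
from scipy.ndimage import map_coordinates
def px(P,z):
    q=np.linalg.inv(E)@np.vstack([P.T/1000,np.full(len(P),z),np.ones(len(P))]); return c['cx']+c['fx']*q[0]/-q[2], c['cy']-c['fy']*q[1]/-q[2]
def prof(cx,cy,r,th,z=.068):
    u,v=px(np.c_[cx+r*np.cos(th),cy+r*np.sin(th)],z);return map_coordinates(g,[v,u],order=1)
best=[]
for dx in np.arange(-5,5.1,.5):
  for dy in np.arange(-5,5.1,.5):
    for a in np.arange(-30,-9,.5):
      t=np.radians(a+26.93*np.array([6,5,4,3,2,1,-2,-3])) 
      best.append((sum(prof(cen[0]+dx,cen[1]+dy,r,t).sum() for r in(31,33,35)),dx,dy,a))
best.sort(reverse=True);print(best[:4])
_,dx,dy,a=best[0]
for r in(38,42,46): 
    t=np.radians(np.arange(-45,10,.5));p=prof(cen[0]+dx,cen[1]+dy,r,t);i=p.argmax();w=np.clip(p-p.max()*.7,0,None);print(r,p.max(),np.degrees((w*t).sum()/w.sum()))
# pointer line on bar top z=.106
for r in(8,12,16,20):
    t=np.radians(np.arange(-60,20,1));p=prof(cen[0]+dx,cen[1]+dy,r,t,.106);w=np.clip(p-p.max()*.85,0,None);print('ptr',r,p.max(),np.degrees((w*t).sum()/w.sum()))
```

```text
[(np.float32(2063.5234), np.float64(0.5), np.float64(-2.0), np.float64(-19.0)), (np.float32(2062.492), np.float64(0.5), np.float64(-1.5), np.float64(-19.0)), (np.float32(2055.851), np.float64(0.5), np.float64(-1.5), np.float64(-19.5)), (np.float32(2054.5098), np.float64(0.5), np.float64(-2.0), np.float64(-19.5))]
38 109.429146 -18.247456837460177
42 124.274666 -18.235909138111325
46 114.99672 -18.011338133893318
ptr 8 132.73769 -20.172957333652775
ptr 12 132.60478 -21.059100574825486
ptr 16 130.37572 -21.743682673200276
ptr 20 116.87587 -21.66281188606146
```

The mark stands at about -18.6° and the pointer at -21.5° to -23.4°. That is 3–5° past the mark, against the allowed ±8°. The arm is clear, so I hand in.

```bash
python3 -c "from h import *;state();print(manip.hand_in())"
```

```text
41.65 [ 0.3303 -0.5315  0.2532] [ 0.9187 -0.3949  0.0001 -0.3949 -0.9187  0.0003 -0.     -0.0003 -1.    ] 0.034901493613226024 [-0.0661 -0.5823 -0.0074]
the job is handed in; nothing more can be done
None
```

I handed the job in at 41.7 s. The keeper was swung open to its stop, and the three pistons present were lifted over the rail and stood upright in three separate bays. The keeper was then swung shut, and only after that was the knob turned clockwise to the long mark. The hand-in reported no verdict.

**Last checks**
- **Pistons:** they stand upright, with tops at z ≈ 119 mm as expected. The one in the far-left bay (away from the robot, hinge side) ended about 15 mm from where I set it, apparently against its bay wall. It is half hidden under the bar, so that reading is partial, but it is still inside its bay.
- **Keeper:** the bar was pressed to about 21 N against a hard stop. It measures 85.0–85.4° against about 85.1° for the tray, so it is shut.
- **Dial:** my estimates disagree slightly. The long mark reads about -18.6° and the pointer between -21.5° and -23.4°, so the pointer is about 3–5° past the mark. That puts the dial at roughly 2.87–2.90 rad, inside the 2.68–2.96 window, so I did not correct it.
- **Grip on the dial:** I had gripped it about 3 mm off its axis, which put up to about 26 N on the wrist during the turn, under the limit.
- **Clearance:** the arm was left at z ≈ 0.25 m, touching nothing. I did not touch the bystanders, but I did not measure their positions again at the end.

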